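Clamp a block in its check nest and hold a contact probe on the ringed spot

ROBOT

A 7-joint arm with a two-finger parallel gripper is mounted at the origin on a cart in front of the work surface, level with it; the furniture and walls round the work are solid. World frame = base frame: x ahead of the robot, y to its left, z up, the work surface at z = 0. Lengths are in m, angles in rad, forces in N, time in s.
With the tool pointing down it reaches from about 0.35 to 0.9 m from the base axis. Payload 8.1 kg.
Tool frame: the origin (TCP) lies between the finger pads; the fingertips stand 17 mm ahead of it and the grasp point (between the pads) lies 2 mm behind it; z points along the fingers, y is the line along which they close (so a half turn about z gives the same grasp; the last joint's range is limited). The gripper opens to 92 mm and grips with 3 to 60 N. Pads are 19 mm wide; open, the fingers measure 130 mm over their backs; the gripper's body (75 mm by 190 mm) begins 47 mm behind the grasp point.
Start: joints at [-1.356, 0.434, 0.025, 1.573, -0.012, 1.134, -0.075], TCP at [0.195, 0.594, 0.244] pointing down, gripper open.
Joint ranges: [-2.62, 2.62], [-0.44, 2.09], [-1.27, 1.32], [0.08, 2.57], [-1.32, 4.46], [0.12, 2], [-2.74, 2.74]. Speed limits (rad/s): [2.22, 2.22, 3.01, 3.01, 3.14, 3.14, 3.14].

INTERFACE

Orientations are given as a rotation vector (axis times angle).
In Python, from cell import observe, get_image, calibration, sign_off, look_for, regions_of, landmark_of gives the robot as it stands.
- The arm moves only by the tool jog_arm, never from a script. Its argument "plan" is a list of rows, each an object with "offset": the shift along the tool's x, y, z normalised to -1 to 1, where 1 is 0.15 m, a list of three; "twist": the turn, a rotation vector about the tool's x, y, z normalised to -1 to 1, where 1 is 2 pi rad, a list of three; "fingers": the gripper command: -1 is shut, 1 is fully open, values between are in proportion. In form: [{"offset": [x, y, z], "twist": [ax, ay, az], "fingers": fingers}, ...]. A call has 1 to 20 rows; each row is the pose to reach, as a shift and turn from the pose commanded when the call began, along the tool's axes at that moment, turning the shorter way round; what a row does not reach only later rows make up. A row lasts 1/8 s, in which the tool goes at most 62.5 mm and 10.7 degrees, less where a joint would pass 70% of its speed; a pose out of reach is approached as far as the arm can. A call with a number of a shift or a turn outside -1 to 1 is refused whole. A call with a gripper value outside its range is refused whole. The fingers move at their own pace and stop on an object; "newtons" is the grip in N (left out, the last holds). Time passes only in rows, so rows that repeat a pose let the fingers close. It gives the time, the measured TCP pose, the force, the opening and the grip force at its end, in the units of the state.
- observe(): the state, without advancing time (a new reading comes with each control period).
- get_image(name): name is "scene" or "top"; returns the picture (420x560x3 uint8, red, green, blue); there is no depth.
- calibration(name): a dict with "fov_y" (degrees; the focal length in pixels is half the picture's height over the tangent of half this angle, whatever the lens; pixels are square), "cx", "cy" (the principal point, pixels), "k1" (the pictures are not rectified: a ray, as slopes to the right and down, at radius r is drawn at 1 + k1 r^2 times it, then the intrinsics apply), "position" and "attitude" of the camera in the world. Camera axes: x right, y down, z forward; pixel columns grow to the right and rows downward; lengths in m; the calibration is good to about 2 mm. A picture is of the moment at which its call begins. calibration takes no time and is no camera call.
- sign_off(): hands the job in; it is judged then, once.
Trained networks look in the newest picture that a camera, given by its name, has taken for a name from the list of things; names that differ only in an ending like _2 or _b are one class to them, and where a whole thing is asked for, a point or a joint stands for the part that bears it (a point fixed in the world has none). Each returns a list of dicts, best first, with "conf" (0 to 1); they miss things now and then, are a little off and sometimes report something else, mostly with a low value. They report only what shows in the picture. A call takes as long as a camera call. They do not tell look-alikes from the thing itself.
- look_for(thing, camera): "box" ([left, top, width, height] as shares, 0 to 1, of the picture: columns of its width, rows of its height, round what is visible of it).
- regions_of(thing, camera): "region" (420x560 bool, what is visible of it) and "box" ([left, top, width, height] as shares, 0 to 1, of the picture: columns of its width, rows of its height, round what is visible of it).
- landmark_of(thing, camera): "at" ([row, column] as shares, 0 to 1, of the picture: columns of its width, rows of its height: a listed point, or the origin of a listed thing).
The state is a dict: "clock": time; "joints": joint angles; "dq": joint speeds; "joint_efforts": joint torques, N m; "position": TCP position; "ee_rot": TCP orientation; "force": force on the tool from outside, world axes, zero at the start; "ft_torque": the same for the moment, N m; "width": opening from 0.0 (shut) to 1.0 (fully open); "gripper_force": force on a finger pad.
Only numpy, scipy, OpenCV 4.12 (cv2) and the standard library are available. Lean on these libraries where they do the work, as an engineer would, in place of code of your own. Each camera call takes 0.05 s, during which the arm holds its last target. There are 200 camera calls.

TASK

The metal block standing in the check fixture is still unclamped: swing the clamp arm by its ball knob over centre so that its rubber pad comes down and stays on the block. Then take the pen-shaped contact probe out of its stand and hold its spring tip inside the engraved ring on the block's sloping face, the probe square to that face and pressed lightly so that the spring tip is pushed in about half way. Finish while holding the probe there, and leave the things lying about where they are.

Things in the scene. Friction and masses are not known exactly. Their poses are not given: they have to be found in the camera images.
- fixture: check fixture fixed to the worktop: dark steel base plate 120 (x) x 190 (y) x 12 mm high, origin under its centre on the worktop, z up. Round the block stand 14 mm high fences and pins. At its +y side stands the clamp's pillar (x -18 to 18 mm, y 48 to 84 mm, up to z 93 mm); the clamp's hinge pin runs along the fixture's x axis through y 66, z 85 mm.
- nest (a point): the middle of the nest's floor on the fixture (x 0, y -30, z 12 mm in the fixture's frame), where the middle of the block's underside belongs
- clamp_arm (a joint): angle of the clamp arm in rad: 0 = closed (arm level, pointing to the fixture's -y, rubber pad on the block's flat top), growing as it is lifted; 1.95 = open (arm leaning back to the fixture's +y against its stop, where it starts). The arm is weighted by its ball and stays at either end by its weight: its dead centre is near 1.28; pushed below that it swings shut by itself and its weight keeps the pad on the block. Less than 3 N at the ball moves it.
- clamp_ball (a point): centre of the heavy steel ball knob, 26 mm in diameter, near the end of the clamp arm, 84 mm from the hinge pin. In the fixture's frame at arm angle q it is at x 0, y 66 - 84*cos(q + 0.43), z 85 + 84*sin(q + 0.43) mm: with the arm open it stands about 150 mm above the worktop and must be pushed towards the fixture's -y, over the top of its arc (z 169 mm), to shut the clamp. Closed, it is at z 120 mm.
- part: loose aluminium block, 70 (x) x 60 (y) x 50.5 mm high, 0.35 kg, standing in the nest with 1.5 mm play; origin under the middle of its underside, z up, its x axis along the fixture's y. Its top is flat over the 27 mm next to the clamp (+x); from there the face slopes down 25 degrees to the -x edge, that is to the fixture's -y side, away from the clamp.
- mark: the engraved ring (17 mm inside diameter, with a dot in its centre) in the middle of the block's sloping face; origin at the dot on the face; its z axis is the outward normal of the face, 25 degrees from upright, leaning to the block's -x; y as the block's y
- stand: grey plastic block 66 x 66 x 65 mm high fixed to the worktop, origin under its centre; the probe stands upright in the 15 mm hole through its middle, its handle's lower end resting on the block's top
- probe: pen-shaped contact probe, 150 mm long, 80 g, upright in the stand: steel neck 10 mm in diameter, above it a black handle 22 mm in diameter from 55 to 150 mm above the origin. Origin at the end of the relaxed spring tip, z along the probe from tip to handle (up in the stand, where the origin is 10 mm above the worktop). The neck is 45 mm deep in the stand's hole.
- plunger (a joint): how far the probe's spring tip is pushed in, m: 0 = relaxed, 0.010 = all the way. The spring gives 0.5 N at first and 3 N at the end of its travel.
- tip_end (a point): the end of the probe's rounded spring tip (6 mm in diameter); it moves with the tip
- septa_jar: bystander: brown jar with white lid, 45 mm in diameter, 55 mm high; origin under its centre
- tape_roll: bystander: white roll of tape lying flat, 52 mm in diameter, 16 mm high; origin under its centre
- spanner: bystander: steel spanner lying flat, 147 mm long, 6 mm thick; origin under its middle
- union_tee: bystander: brass tee fitting, 37 x 38 x 13 mm; origin under its middle
Not all that is in view belongs to the job. What is shaped like the probe but green or turquoise is not meant.

How it is judged:
On the way, in this order (a step that is already met when the one before it is completed fails the run):
1. the clamp arm is closed on the block while the probe is still in its stand (value of joint clamp_arm below 0.06 rad and z of probe in the frame of stand below 0.03 m), for 0.2 s.
2. the probe is lifted clear of its stand in the gripper (z of probe in the frame of stand above 0.067 m and contact force between the fingers and probe above 1 N), for 0.1 s.
At the end, for the whole second after the job is handed in: Clamp arm within 0.06 rad of closed, block within 6 mm of its nest; the gripper holds the probe still, its tip within 7.5 mm of the ring's dot, its axis within 0.15 rad of the face's normal, the spring tip pushed in 2 to 8.5 mm, on the block with 0.4 to 6 N, not touching the fixture (value of joint clamp_arm below 0.06 rad and distance between part and nest below 0.006 m and distance between tip_end and mark below 0.0075 m and angle between the z axis of probe and the z axis of mark, either way round below 0.15 rad and value of joint plunger between 0.002 and 0.0085 m and contact force between probe and part between 0.4 and 6 N and contact force between the fingers and probe above 1 N and contact force between probe and fixture below 0.1 N and linear speed of probe below 0.02 m/s); the arm keeps its last pose, push and grip.
It fails at once if the probe is pressed hard on the block (over 12 N) (contact force between probe and part above 12 N).
It fails at once if a bystander is shifted by more than 2 cm (distance of any of septa_jar, tape_roll, spanner, union_tee from where it was at the start of the episode above 0.02 m).
It also fails if it takes over 48 s, if anything falls off the work surface, if the arm or the gripper's body presses on something with over 40 N, if the wrist force passes 120 N, or if a joint passes its speed limit or range.

## Working session

There is one attempt and no reset: what is moved stays moved. The work goes in short steps, Python scripts to look and compute and a tool call to move; the robot and the scene stay as the last step left them, time stands still between calls to the robot, and variables do not carry over. Pictures are saved under pics/ and viewed, at most 10 in all, crops included, and the job is handed in when it is done.

Besides the shell and the picture viewer there is one more tool, called after ">>>" as name(argument=value, ...) on one line, values as JSON. jog_arm: Moves the arm, as the interface text tells. Scaled input: -1 to 1 covers 0.15 m each way for a shift and 2 pi rad each way for a turn. Its arguments: {"type":"object","properties":{"plan":{"type":"array","items":{"type":"object","properties":{"offset":{"type":"array","items":{"type":"number","minimum":-1,"maximum":1}},"twist":{"type":"array","items":{"type":"number","minimum":-1,"maximum":1}},"fingers":{"type":"number"}}}},"newtons":{"type":"number"}},"required":["plan"]}

```bash
mkdir -p pics
cat > h.py <<'E'
import numpy as np, cv2
from scipy.spatial.transform import Rotation as R
from cell import *
def cam(n):
    c=calibration(n); f=210/np.tan(np.radians(c["fov_y"])/2)
    a=np.array(c["attitude"],float)
    M=a if a.shape==(3,3) else (R.from_rotvec(a).as_matrix() if a.size==3 else R.from_quat(a).as_matrix())
    return c,f,M,np.array(c["position"])
def ray(n,row,col):
    c,f,M,p=cam(n); d=np.array([(col-c["cx"])/f,(row-c["cy"])/f]); u=d.copy()
    for _ in range(30): u=d/(1+c["k1"]*(u@u))
    v=M@np.array([u[0],u[1],1]); return p,v/np.linalg.norm(v)
def onz(n,row,col,z):
    p,v=ray(n,row,col); return p+v*(z-p[2])/v[2]
def proj(n,P):
    c,f,M,p=cam(n); q=M.T@(np.asarray(P)-p); u=q[:2]/q[2]; u=u*(1+c["k1"]*(u@u)); return u[1]*f+c["cy"],u[0]*f+c["cx"]
def tri(l):
    A=np.zeros((3,3));b=np.zeros(3)
    for n,r,c in l:
        p,v=ray(n,r,c);Q=np.eye(3)-np.outer(v,v);A+=Q;b+=Q@p
    x=np.linalg.solve(A,b); return x,[np.linalg.norm((np.eye(3)-np.outer(ray(*k)[1],ray(*k)[1]))@(x-ray(*k)[0])) for k in l]
E
python3 - <<'E'
from h import *
np.set_printoptions(precision=4,suppress=True)
for n in("scene","top"):
    print(calibration(n)); cv2.imwrite(f"pics/{n}0.png",get_image(n)[:,:,::-1])
L={}
for t in("fixture","nest","clamp_ball","part","mark","stand","probe"):
    for n in("scene","top"):
        for d in landmark_of(t,n)[:3]:
            r,c=d["at"][0]*420,d["at"][1]*560; L.setdefault((t,n),(n,r,c)); print(t,n,round(d["conf"],2),round(r,1),round(c,1))
    if (t,"scene") in L and (t,"top") in L: print(t,tri([L[t,"scene"],L[t,"top"]]))
o=observe(); print(o)
E
```

```text
{'fov_y': 45.980741783794656, 'cx': 285.9875160779026, 'cy': 207.09670460689753, 'k1': -0.07242608516686835, 'position': array([ 0.659 , -0.5269,  1.1179]), 'attitude': array([-2.5569, -0.3394,  0.0878])}
{'fov_y': 44.19227488058011, 'cx': 284.8661834017722, 'cy': 216.64681559627527, 'k1': 0.050023159896512945, 'position': array([0.3552, 0.1016, 1.2734]), 'attitude': array([-2.1732,  2.1223, -0.1042])}
fixture scene 0.67 231.7 325.8
fixture top 0.79 181.6 290.4
fixture (array([ 0.6019,  0.1229, -0.0168]), [np.float64(0.0008074104436616655), np.float64(0.000807410443661673)])
nest scene 0.96 238.9 326.2
nest top 0.67 178.3 304.7
nest (array([0.6075, 0.0877, 0.008 ]), [np.float64(0.0021224740839227195), np.float64(0.0021224740839225773)])
clamp_ball scene 0.7 160.9 329.0
clamp_ball top 0.78 175.2 237.6
clamp_ball (array([0.5786, 0.2361, 0.1401]), [np.float64(0.005030283880015003), np.float64(0.005030283880015092)])
part scene 0.88 239.1 323.6
part top 0.61 180.2 308.6
part (array([0.6012, 0.0784, 0.0201]), [np.float64(0.0028263716098132228), np.float64(0.0028263716098133446)])
mark sce
[... 500 characters left out ...]
 top 0.73 228.5 367.9
probe top 0.71 224.7 344.5
probe top 0.44 228.2 407.2
probe (array([ 0.4805, -0.104 , -0.1588]), [np.float64(0.0231201004620869), np.float64(0.023120100462086908)])
{'clock': 0.8, 'joints': array([-1.3556,  0.4345,  0.025 ,  1.5732, -0.0116,  1.134 , -0.0752]), 'dq': array([-0.0002, -0.0011, -0.0024, -0.0003,  0.0019, -0.0015, -0.0001]), 'joint_efforts': array([  0.0002, -66.7596,   0.984 , -31.4801,  -0.0608,   0.0327,
         0.    ]), 'position': array([0.1953, 0.5937, 0.2438]), 'ee_rot': array([-0.4973, -3.102 , -0.0001]), 'force': array([ 0.5164, -0.0953, -0.6303]), 'ft_torque': array([ 0.0044, -0.0052, -0.0035]), 'gripper_force': 0.0, 'width': 0.9963004977404539}
```

View pics/scene0.png

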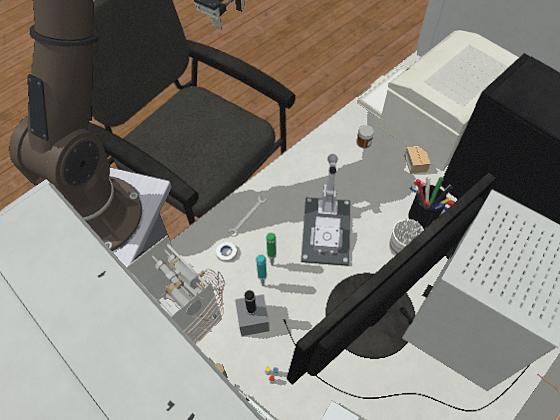

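View pics/top0.png

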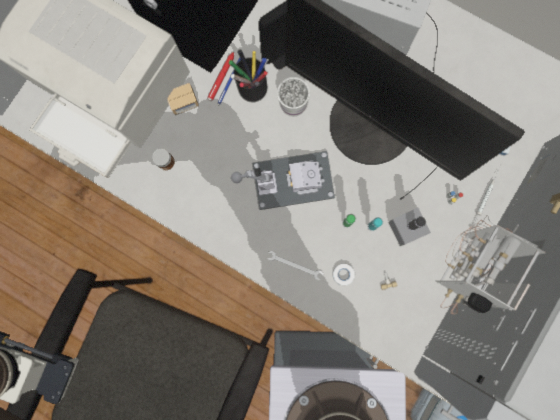

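The scene shows the fixture (plate around col 327, row 230), with its ball at (332,158). The stand with the black probe is at (250,300) and the green and turquoise decoys are at (271,245) and (262,267). In the top view, the fixture is at (293,180), the ball at (237,177), and the stand and probe at (410,224).

Run:
```python
import cv2,numpy as np
t=cv2.imread("pics/top0.png");s=cv2.imread("pics/scene0.png")
a=cv2.resize(t[135:225,220:350],None,fx=6,fy=6,interpolation=cv2.INTER_CUBIC)
cv2.imwrite("pics/ct.png",a)
b=cv2.resize(s[145:270,290:365],None,fx=4.8,fy=4.8,interpolation=cv2.INTER_CUBIC)
c=cv2.resize(t[190:260,370:450],None,fx=4,fy=4,interpolation=cv2.INTER_CUBIC)
d=cv2.resize(s[275:345,225:285],None,fx=4,fy=4,interpolation=cv2.INTER_CUBIC)
W=np.zeros((600,800,3),np.uint8);W[:b.shape[0],:b.shape[1]]=b;W[:280,370:690]=c;W[300:580,370:610]=d
cv2.imwrite("pics/cs.png",W)
```

```text
(no output)
```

View pics/ct.png

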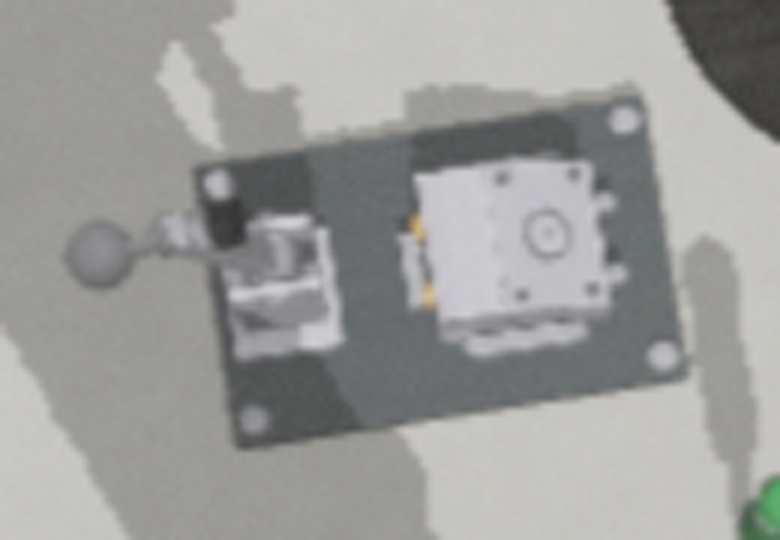

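View pics/cs.png

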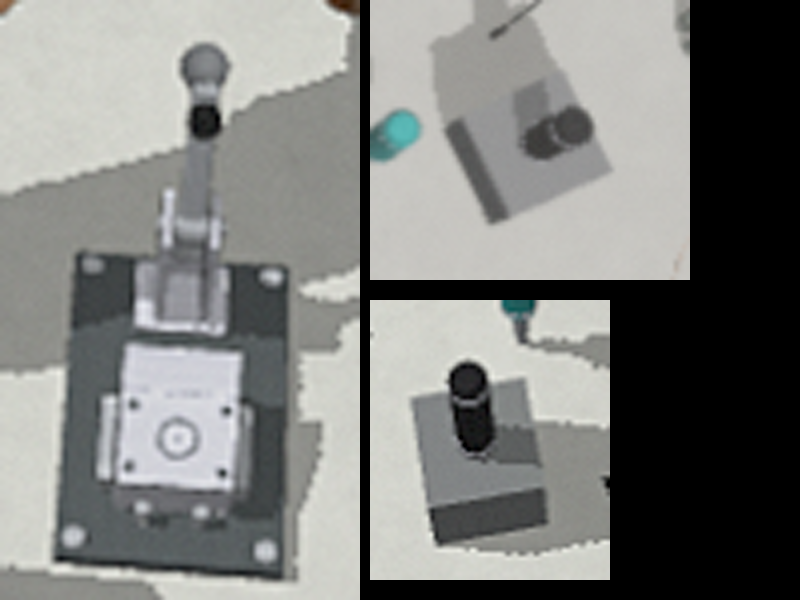

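The crops give the plate corners, ball, ring and probe top clearly: ring at crop px (548,234) in the top view and (178,438) in the scene view. I'll fit poses from these points.

```bash
cat > fit.py <<'E'
from h import *
from scipy.optimize import least_squares
T=lambda c,r:("top",135+r/6,220+c/6)
S=lambda c,r:("scene",145+r/4.8,290+c/4.8)
q=1.95+.43
ball=[0,.066-.084*np.cos(q),.085+.084*np.sin(q)]; mk=[0,-.0435,.0525]
C=[[.06,.095,.012],[.06,-.095,.012],[-.06,-.095,.012],[-.06,.095,.012]]
obs=[(T(193,168),C[0]),(T(642,95),C[1]),(T(690,377),C[2]),(T(238,450),C[3]),
 (S(77,252),C[3]),(S(288,266),C[0]),(S(283,579),C[1]),(S(53,562),C[2]),
 (T(99,254),ball),(S(204,66),ball),(T(548,234),mk),(S(178,438),mk)]
def W(x,P): return np.array([x[0],x[1],0])+R.from_euler('z',x[2]).apply(P)
def res(x): return np.concatenate([np.array(proj(o[0],W(x,P)))-o[1:] for o,P in obs])
E
python3 - <<'E'
from fit import *
np.set_printoptions(precision=4,suppress=True)
s=least_squares(res,[.6,.12,.16],loss='soft_l1');print(s.x);print(s.fun.reshape(-1,2).round(1).tolist())
for n,P in(("ball",ball),("mark",mk)): print(n,W(s.x,P))
print("mark tri",tri([obs[10][0],obs[11][0]]),"ball tri",tri([obs[8][0],obs[9][0]]))
pt=[("top",190+128/4,370+202/4),("scene",275+80/4,225+98/4)]
print("probe top",tri(pt),onz(*pt[0],.16),onz(*pt[1],.16))
# stand top corners z .065
for k,(r,c) in {"a":(72,192),"b":(168,241),"c":(217,122),"d":(118,77)}.items(): print(k,onz("top",190+r/4,370+c/4,.065))
for r,c in((98,42),(79,155),(188,172),(208,59)): print("s",onz("scene",275+r/4,225+c/4,.065))
for n,r,c in(("top",275,343),("top",284,389),("top",159,163),("top",265,295),("top",220,350),("top",223,376)):print(r,c,onz(n,r,c,.01))
E
```

```text
[0.602  0.1143 0.1818]
[[-1.2, 0.0], [-1.2, 0.5], [-1.1, 0.6], [-1.1, -0.3], [-0.7, -1.4], [-0.4, -0.6], [-1.5, -0.5], [-1.6, -1.0], [-0.5, 0.6], [0.1, -1.0], [-1.0, 0.1], [-0.0, -0.8]]
ball [0.579 0.239 0.143]
mark [0.6098 0.0715 0.0525]
mark tri (array([0.6099, 0.0725, 0.0498]), [np.float64(0.002021547897016198), np.float64(0.002021547897016012)]) ball tri (array([0.5798, 0.2412, 0.1404]), [np.float64(0.0015926354162945993), np.float64(0.0015926354162946765)])
probe top (array([ 0.4882, -0.163 ,  0.1496]), [np.float64(0.0022726925138975215), np.float64(0.0022726925138974543)]) [ 0.4849 -0.1615  0.16  ] [ 0.4921 -0.1659  0.16  ]
a [ 0.5288 -0.1784  0.065 ]
b [ 0.4732 -0.2061  0.065 ]
c [ 0.443  -0.1377  0.065 ]
d [ 0.5002 -0.1118  0.065 ]
s [ 0.4483 -0.1489  0.065 ]
s [ 0.5065 -0.121   0.065 ]
s [ 0.5336 -0.1802  0.065 ]
s [ 0.477  -0.2075  0.065 ]
275 343 [ 0.3692 -0.0104  0.01  ]
284 389 [ 0.3506 -0.1208  0.01  ]
159 163 [0.6465 0.442  0.01  ]
265 295 [0.3903 0.1061 0.01  ]
220 350 [ 0.5035 -0.0261  0.01  ]
223 376 [ 0.4975 -0.0894  0.01  ]
```

```bash
cat >> fit.py <<'E'
# cubic-resize half-pixel correction
obs=[((o[0],o[1]-.42,o[2]-.42),P) for o,P in obs]
FX=least_squares(res,[.6,.12,.16],loss='soft_l1').x
def tool(tilt=0,sgn=1):
    """tool y along sgn*fixture x, z down, tilted so the tool's back leans to fixture -y"""
    y=np.array([sgn,0,0]);z=np.array([0,np.sin(tilt),-np.cos(tilt)])
    return R.from_euler('z',FX[2])*R.from_matrix(np.c_[np.cross(y,z),y,z])
def rel(P,Q,o=None,start=None):
    o=o or observe(); p0,R0=start or (o["position"],R.from_rotvec(o["ee_rot"]))
    return (R0.inv().apply(np.array(P)-p0)/.15).round(4).tolist(),((R0.inv()*Q).as_rotvec()/(2*np.pi)).round(4).tolist()
E
python3 - <<'E'
from fit import *
np.set_printoptions(precision=4,suppress=True)
print(FX,W(FX,mk),W(FX,ball))
print("mon low",tri([("top",175,470),("scene",380,293)])); print("mon up",tri([("top",131,516),("scene",345,292)]))
print("mon left",[onz("top",r,c,z) for r,c,z in((20,262,.3),(70,275,.05))], tri([("top",60,270),("scene",180,490)]))
pt=[("top",189.5+128/4,369.5+202/4),("scene",274.5+80/4,224.5+98/4)]
print(tri(pt),[onz(*k,.16) for k in pt])
for s in(1,-1):
  Q=tool(0,s)
  for y,z in((.20,.25),(.19,.157)): print(s,W(FX,[0,y,z]),rel(W(FX,[0,y,z]),Q))
E
```

```text
[0.6018 0.1153 0.1807] [0.6096 0.0725 0.0525] [0.579 0.24  0.143]
mon low (array([ 0.613 , -0.2926,  0.0764]), [np.float64(0.006423592114412939), np.float64(0.006423592114412957)])
mon up (array([ 0.6234, -0.2934,  0.3437]), [np.float64(0.010690630404650125), np.float64(0.010690630404650072)])
mon left [array([0.8632, 0.1813, 0.3   ]), array([0.8659, 0.1661, 0.05  ])] (array([0.8783, 0.1779, 0.2311]), [np.float64(0.061444792033549515), np.float64(0.06144479203354926)])
(array([ 0.4881, -0.1621,  0.1507]), [np.float64(0.0011307648393118392), np.float64(0.001130764839311784)]) [array([ 0.486 , -0.1604,  0.16  ]), array([ 0.4908, -0.1651,  0.16  ])]
1 [0.5658 0.312  0.25  ] ([-2.9333, -1.0117, -0.0417], [0.0, -0.0, 0.1706])
1 [0.5676 0.3022 0.157 ] ([-2.9652, -1.0703, 0.5783], [0.0, -0.0, 0.1706])
-1 [0.5658 0.312  0.25  ] ([-2.9333, -1.0117, -0.0417], [0.0, 0.0, -0.3294])
-1 [0.5676 0.3022 0.157 ] ([-2.9652, -1.0703, 0.5783], [0.0, 0.0, -0.3294])
```

>>> jog_arm(plan=[{"offset": [-0.35, -0.1, 0], "twist": [0, 0, 0.03], "fingers": -1}, {"offset": [-0.7, -0.25, 0], "twist": [0, 0, 0.06], "fingers": -1}, {"offset": [-1, -0.34, 0], "twist": [0, 0, 0.09], "fingers": -1}, {"offset": [-1, -0.34, 0], "twist": [0, 0, 0.12], "fingers": -1}, {"offset": [-1, -0.34, 0], "twist": [0, 0, 0.1706], "fingers": -1}, {"offset": [-1, -0.34, 0], "twist": [0, 0, 0.1706], "fingers": -1}, {"offset": [-1, -0.34, 0], "twist": [0, 0, 0.1706], "fingers": -1}, {"offset": [-1, -0.34, 0], "twist": [0, 0, 0.1706], "fingers": -1}])

```text
clock: 1.8
position: [0.3218, 0.4984, 0.2437]
ee_rot: [2.008, 2.416, 0.0]
force: [-0.5, -0.2, -0.1]
width: 0.181
gripper_force: 0.0
```

>>> jog_arm(plan=[{"offset": [-0.25, 0.23, 0], "fingers": -1}, {"offset": [-0.5, 0.46, 0], "fingers": -1}, {"offset": [-0.76, 0.68, 0], "fingers": -1}, {"offset": [-0.76, 0.68, 0], "fingers": -1}])

```text
$.plan[0]: bad value
```

Run:
```python
from fit import *
o=observe();print(o["clock"],o["position"],o["joints"].round(2),o["width"],o["force"].round(1))
Q=tool()
for y,z in((.20,.25),(.19,.157)): print(rel(W(FX,[0,y,z]),Q,o))
```

```text
1.8 [0.32179503 0.49841107 0.24374758] [-1.3   0.39  0.3   1.67 -0.12  1.1  -0.78] 0.1808926490689909 [-0.5 -0.2 -0.1]
([-1.5195, 1.3717, -0.0416], [0.0, 0.0, 0.0006])
([-1.5862, 1.3715, 0.5784], [0.0, 0.0, 0.0006])
```

>>> jog_arm(plan=[{"offset": [-0.25, 0.23, 0], "twist": [0, 0, 0], "fingers": -1}, {"offset": [-0.5, 0.46, 0], "twist": [0, 0, 0], "fingers": -1}, {"offset": [-0.76, 0.68, 0], "twist": [0, 0, 0], "fingers": -1}, {"offset": [-0.76, 0.68, 0], "twist": [0, 0, 0], "fingers": -1}])

```text
clock: 2.3
position: [0.4469, 0.4004, 0.2441]
ee_rot: [2.017, 2.405, 0.001]
force: [-0.2, 0.6, 0.0]
width: 0.004
gripper_force: 0.0
```

>>> jog_arm(plan=[{"offset": [-0.25, 0.23, 0], "twist": [0, 0, 0], "fingers": -1}, {"offset": [-0.5, 0.46, 0], "twist": [0, 0, 0], "fingers": -1}, {"offset": [-0.76, 0.69, 0], "twist": [0, 0, 0], "fingers": -1}, {"offset": [-0.78, 0.69, 0.3], "twist": [0, 0, 0], "fingers": -1}, {"offset": [-0.8, 0.69, 0.57], "twist": [0, 0, 0], "fingers": -1}, {"offset": [-0.8, 0.69, 0.57], "twist": [0, 0, 0], "fingers": -1}])

```text
clock: 3.05
position: [0.5638, 0.3048, 0.1554]
ee_rot: [-2.008, -2.413, 0.009]
force: [0.1, -0.2, 0.9]
width: 0.005
gripper_force: 0.0
```

Run:
```python
from fit import *
o=observe();print(o["clock"],o["position"],o["joints"].round(2),o["width"],o["force"].round(1))
Q=tool()
for y,z in((.18,.157),(.15,.157),(.11,.170),(.0675,.175),(.0675,.25)): print(rel(W(FX,[0,y,z]),Q,o))
```

```text
3.05 [0.56375658 0.30484745 0.15537857] [-0.8   0.55  0.34  1.65 -0.21  0.98 -0.21] 0.00521889080255288 [ 0.1 -0.2  0.9]
([-0.0888, 0.0219, -0.0108], [-0.001, 0.0003, 0.0004])
([-0.2888, 0.0215, -0.0104], [-0.001, 0.0003, 0.0004])
([-0.5556, 0.0204, -0.0966], [-0.001, 0.0003, 0.0004])
([-0.839, 0.0195, -0.1294], [-0.001, 0.0003, 0.0004])
([-0.8399, 0.0165, -0.6294], [-0.001, 0.0003, 0.0004])
```

>>> jog_arm(plan=[{"offset": [-0.1, 0.02, -0.01], "twist": [0, 0, 0], "fingers": -1}, {"offset": [-0.2, 0.02, -0.01], "twist": [0, 0, 0], "fingers": -1}, {"offset": [-0.29, 0.02, -0.02], "twist": [0, 0, 0], "fingers": -1}, {"offset": [-0.36, 0.02, -0.05], "twist": [0, 0, 0], "fingers": -1}, {"offset": [-0.43, 0.02, -0.08], "twist": [0, 0, 0], "fingers": -1}, {"offset": [-0.5, 0.02, -0.1], "twist": [0, 0, 0], "fingers": -1}, {"offset": [-0.57, 0.02, -0.11], "twist": [0, 0, 0], "fingers": -1}, {"offset": [-0.64, 0.02, -0.12], "twist": [0, 0, 0], "fingers": -1}, {"offset": [-0.71, 0.02, -0.13], "twist": [0, 0, 0], "fingers": -1}, {"offset": [-0.78, 0.02, -0.13], "twist": [0, 0, 0], "fingers": -1}, {"offset": [-0.84, 0.02, -0.13], "twist": [0, 0, 0], "fingers": -1}, {"offset": [-0.84, 0.02, -0.2], "twist": [0, 0, 0], "fingers": -1}, {"offset": [-0.84, 0.02, -0.6], "twist": [0, 0, 0], "fingers": 0}, {"offset": [-0.84, 0.02, -0.9], "twist": [0, 0, 0], "fingers": 0}, {"offset": [-0.84, 0.02, -0.9], "twist": [0, 0, 0], "fingers": 0}])

```text
clock: 4.92
position: [0.5936, 0.1822, 0.2975]
ee_rot: [2.01, 2.411, 0.01]
force: [1.0, -0.2, -1.2]
width: 0.282
gripper_force: 0.0
```

Run:
```python
from fit import *
for n in("scene","top"):
    im=get_image(n); cv2.imwrite(f"pics/{n}1.png",im[:,:,::-1])
    for d in landmark_of("clamp_ball",n)[:2]: print(n,d["conf"],d["at"][0]*420,d["at"][1]*560, "exp",proj(n,W(FX,[0,-.0104,.12])))
o=observe();print(o["clock"],o["position"],o["force"].round(1))
print(rel([.488,-.1625,.26],tool(),o),rel([.488,-.1625,.118],tool(),o))
```

```text
scene 0.72 210.798 327.824 exp (np.float64(209.93587319508046), np.float64(328.9346265468292))
top 0.64 170.394 296.68800000000005 exp (np.float64(169.33412580423456), np.float64(297.4576304988275))
top 0.18 180.306 303.576 exp (np.float64(169.33412580423456), np.float64(297.4576304988275))
5.125 [0.59101618 0.18180722 0.29197965] [0.3 0.1 0.4]
([-2.1339, -1.0887, 0.2165], [-0.0004, 0.0001, 0.0001]) ([-2.1336, -1.0866, 1.1632], [-0.0004, 0.0001, 0.0001])
```

View pics/scene1.png

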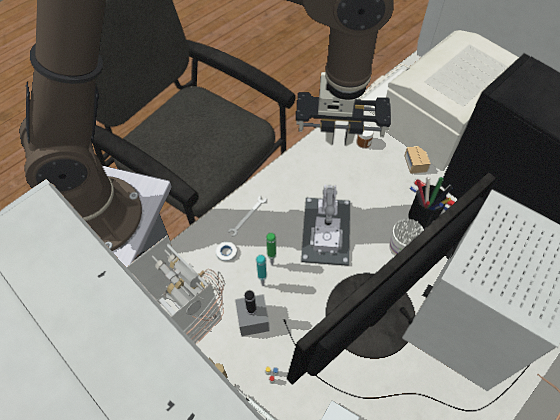

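The clamp is closed, with the ball at (328,211) as predicted and the block still in its nest. Next is the probe.

>>> jog_arm(plan=[{"offset": [-0.3, -0.16, 0], "twist": [0, 0, 0], "fingers": 0.4}, {"offset": [-0.65, -0.35, 0], "twist": [0, 0, 0], "fingers": 0.4}, {"offset": [-1, -0.54, 0], "twist": [0, 0, 0], "fingers": 0.4}, {"offset": [-1, -0.54, 0], "twist": [0, 0, 0], "fingers": 0.4}])

```text
clock: 5.62
position: [0.5372, 0.0141, 0.2927]
ee_rot: [-2.021, -2.405, 0.004]
force: [1.0, 0.7, -0.4]
width: 0.7
gripper_force: 0.0
```

>>> jog_arm(plan=[{"offset": [-0.3, -0.16, 0], "twist": [0, 0, 0], "fingers": 0.4}, {"offset": [-0.65, -0.35, 0], "twist": [0, 0, 0], "fingers": 0.4}, {"offset": [-1, -0.54, 0], "twist": [0, 0, 0], "fingers": 0.4}, {"offset": [-1, -0.54, 0.1], "twist": [0, 0, 0], "fingers": 0.4}, {"offset": [-1, -0.54, 0.2], "twist": [0, 0, 0], "fingers": 0.4}, {"offset": [-1, -0.54, 0.2], "twist": [0, 0, 0], "fingers": 0.4}])

```text
clock: 6.38
position: [0.486, -0.1405, 0.2613]
ee_rot: [-2.006, -2.413, 0.003]
force: [-0.8, -0.2, -0.3]
width: 0.702
gripper_force: 0.0
```

Run:
```python
from fit import *
o=observe();print(o["clock"],o["position"],o["joints"].round(2),o["width"],o["force"].round(1))
print(rel([.488,-.1625,.26],tool(),o),rel([.488,-.1625,.118],tool(),o))
```

```text
6.375 [ 0.48604729 -0.14048213  0.26131629] [-0.25  0.23  0.52  1.86 -0.13  1.08  0.51] 0.7016105209969756 [-0.8 -0.2 -0.3]
([-0.1467, -0.014, 0.0086], [-0.0006, -0.0002, 0.0005]) ([-0.1479, -0.0107, 0.9553], [-0.0006, -0.0002, 0.0005])
```

>>> jog_arm(plan=[{"offset": [-0.147, -0.012, 0.1], "twist": [0, 0, 0], "fingers": 0.4}, {"offset": [-0.147, -0.012, 0.3], "twist": [0, 0, 0], "fingers": 0.4}, {"offset": [-0.147, -0.012, 0.5], "twist": [0, 0, 0], "fingers": 0.4}, {"offset": [-0.147, -0.012, 0.7], "twist": [0, 0, 0], "fingers": 0.4}, {"offset": [-0.147, -0.012, 0.85], "twist": [0, 0, 0], "fingers": 0.4}, {"offset": [-0.147, -0.012, 0.955], "twist": [0, 0, 0], "fingers": 0.4}, {"offset": [-0.147, -0.012, 0.955], "twist": [0, 0, 0], "fingers": 0.4}, {"offset": [-0.147, -0.012, 0.955], "twist": [0, 0, 0], "fingers": 0.4}])

```text
clock: 7.38
position: [0.4893, -0.1644, 0.1207]
ee_rot: [2.011, 2.413, 0.001]
force: [-0.3, -0.5, -0.1]
width: 0.702
gripper_force: 0.0
```

Run:
```python
from fit import *
im=get_image("scene"); t=get_image("top")
o=observe();print(o["clock"],o["position"],o["width"],o["force"].round(1))
a=cv2.resize(im[235:355,200:320],None,fx=3.3,fy=3.3,interpolation=cv2.INTER_CUBIC);b=cv2.resize(t[160:280,350:470],None,fx=3.3,fy=3.3,interpolation=cv2.INTER_CUBIC)
cv2.imwrite("pics/g.png",np.hstack([a,b])[:,:,::-1])
```

```text
7.475 [ 0.48929064 -0.16454779  0.12083605] 0.6987874602322941 [ 0.2 -0.7  0.9]
```

View pics/g.png

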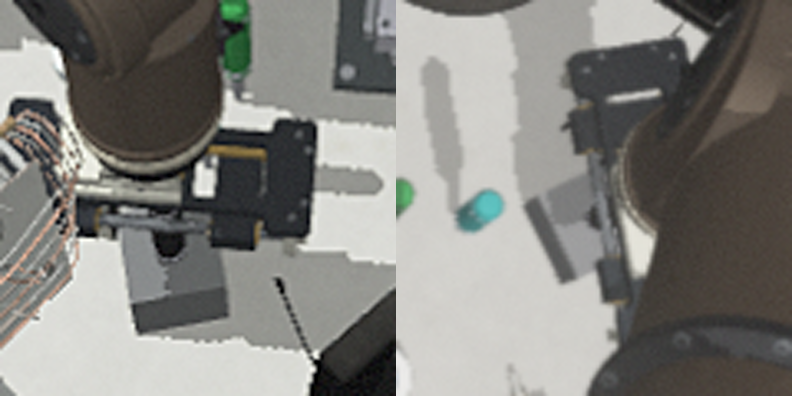

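The gripper straddles the black handle, which sits between the fingers at crop (172,240). I'll close and lift.

>>> jog_arm(newtons=25, plan=[{"offset": [0, 0, 0], "twist": [0, 0, 0], "fingers": -1}, {"offset": [0, 0, 0], "twist": [0, 0, 0], "fingers": -1}, {"offset": [0, 0, 0], "twist": [0, 0, 0], "fingers": -1}, {"offset": [0, 0, 0], "twist": [0, 0, 0], "fingers": -1}, {"offset": [0, 0, 0], "twist": [0, 0, 0], "fingers": -1}, {"offset": [0, 0, 0], "twist": [0, 0, 0], "fingers": -1}])

```text
clock: 8.22
position: [0.4886, -0.1645, 0.12]
ee_rot: [-2.012, -2.413, -0.0]
force: [0.5, -0.8, -0.4]
width: 0.23
gripper_force: 25.0
```

>>> jog_arm(plan=[{"offset": [0, 0, -0.08], "twist": [0, 0, 0], "fingers": -1}, {"offset": [0, 0, -0.2], "twist": [0, 0, 0], "fingers": -1}, {"offset": [0, 0, -0.35], "twist": [0, 0, 0], "fingers": -1}, {"offset": [0, 0, -0.5], "twist": [0, 0, 0], "fingers": -1}, {"offset": [0, 0, -0.7], "twist": [0, 0, 0], "fingers": -1}, {"offset": [0, 0, -0.9], "twist": [0, 0, 0], "fingers": -1}, {"offset": [0, 0, -1], "twist": [0, 0, 0], "fingers": -1}, {"offset": [0, 0, -1], "twist": [0, 0, 0], "fingers": -1}])

```text
clock: 9.22
position: [0.489, -0.1646, 0.2708]
ee_rot: [2.011, 2.412, 0.002]
force: [0.2, -0.6, -1.3]
width: 0.236
gripper_force: 25.0
```

Run:
```python
from fit import *
o=observe();print(o["clock"],o["position"],o["width"],o["gripper_force"],o["joints"].round(2),o["force"].round(1))
t=np.radians(25); g=.110-.002  # TCP above tip along the probe
n=np.array([0,-np.sin(t),np.cos(t)])
for h in(.12,.04,.0): P=W(FX,np.array(mk)+n*(g+h)); print(h,P,rel(P,tool(t),o), rel(P,tool(t),o,(W(FX,np.array(mk)+n*(g+.04)),tool(t))))
```

```text
9.225 [ 0.48899266 -0.16457541  0.27076329] 0.23608600608050012 24.979978054761887 [-0.21  0.24  0.54  1.83 -0.14  1.11  0.56] [ 0.2 -0.6 -1.3]
0.12 [ 0.6269016  -0.02229187  0.25913818] ([0.7675, 1.075, 0.0792], [0.0003, 0.0695, 0.0001]) ([0.0, -0.0, -0.5333], [0.0, 0.0, 0.0])
0.04 [0.62082604 0.01096722 0.18663355] ([0.9931, 1.0742, 0.5625], [0.0003, 0.0695, 0.0001]) ([0.0, 0.0, 0.0], [0.0, 0.0, 0.0])
0.0 [0.61778826 0.02759677 0.15038124] ([1.1059, 1.0738, 0.8041], [0.0003, 0.0695, 0.0001]) ([-0.0, 0.0, 0.2667], [0.0, 0.0, 0.0])
```

>>> jog_arm(plan=[{"offset": [0, 0.3, -0.05], "twist": [0, 0, 0], "fingers": -1}, {"offset": [0, 0.6, -0.05], "twist": [0, 0, 0], "fingers": -1}, {"offset": [0.2, 0.9, 0], "twist": [0, 0.02, 0], "fingers": -1}, {"offset": [0.45, 1, 0.06], "twist": [0, 0.045, 0], "fingers": -1}, {"offset": [0.7, 1, 0.06], "twist": [0, 0.0695, 0], "fingers": -1}, {"offset": [0.77, 1, 0.06], "twist": [0, 0.0695, 0], "fingers": -1}, {"offset": [0.77, 1, 0.06], "twist": [0, 0.0695, 0], "fingers": -1}, {"offset": [0.77, 1, 0.06], "twist": [0, 0.0695, 0], "fingers": -1}])

```text
clock: 10.22
position: [0.6155, -0.024, 0.2615]
ee_rot: [-1.78, -2.138, -0.394]
force: [0.1, 0.1, -0.8]
width: 0.23
gripper_force: 25.0
```

Run:
```python
from fit import *
o=observe();print(o["clock"],o["position"],o["width"],o["joints"].round(2),o["force"].round(1))
t=np.radians(25); g=.110
n=np.array([0,-np.sin(t),np.cos(t)])
for h in(.04,.015,.0): P=W(FX,np.array(mk)+n*(g+h)); print(h,P,rel(P,tool(t),o))
```

```text
10.225 [ 0.6155283  -0.02404435  0.26148945] 0.23028440705965825 [-0.06  0.52  0.38  1.51 -0.58  1.39  0.65] [ 0.1  0.1 -0.8]
0.04 [0.62097793 0.01013574 0.18844617] ([-0.0075, 0.0763, 0.5334], [0.0001, 0.0003, 0.0002])
0.015 [0.61907932 0.02052921 0.16578847] ([-0.0071, 0.0762, 0.7], [0.0001, 0.0003, 0.0002])
0.0 [0.61794015 0.02676529 0.15219386] ([-0.0069, 0.0762, 0.8], [0.0001, 0.0003, 0.0002])
```

Go to 15 mm above the face, then look.

>>> jog_arm(plan=[{"offset": [-0.007, 0.076, 0.15], "twist": [0, 0, 0], "fingers": -1}, {"offset": [-0.007, 0.076, 0.35], "twist": [0, 0, 0], "fingers": -1}, {"offset": [-0.007, 0.076, 0.53], "twist": [0, 0, 0], "fingers": -1}, {"offset": [-0.007, 0.076, 0.65], "twist": [0, 0, 0], "fingers": -1}, {"offset": [-0.007, 0.076, 0.7], "twist": [0, 0, 0], "fingers": -1}, {"offset": [-0.007, 0.076, 0.7], "twist": [0, 0, 0], "fingers": -1}, {"offset": [-0.007, 0.076, 0.7], "twist": [0, 0, 0], "fingers": -1}])

```text
clock: 11.1
position: [0.6194, 0.0203, 0.1662]
ee_rot: [-1.781, -2.136, -0.396]
force: [0.3, -0.5, -1.1]
width: 0.227
gripper_force: 25.0
```

Run:
```python
from fit import *
im=get_image("scene"); t=get_image("top")
o=observe();print(o["clock"],o["position"],o["width"],o["force"].round(1))
Rt=R.from_rotvec(o["ee_rot"]); tip=o["position"]+Rt.apply([0,0,.110]); print("tip exp",tip)
for n in("scene","top"):
    print(n,"tip",proj(n,tip),"mark",proj(n,W(FX,mk)),"neck",proj(n,o["position"]+Rt.apply([0,0,.055])))
    for k in("tip_end","mark"): print(k,[(round(d["conf"],2),round(d["at"][0]*420,1),round(d["at"][1]*560,1)) for d in landmark_of(k,n)[:2]])
up=lambda i:cv2.resize(i,None,fx=5,fy=5,interpolation=cv2.INTER_CUBIC)
cv2.imwrite("pics/p.png",np.hstack([up(im[190:270,290:370]),up(t[135:215,270:350])])[:,:,::-1])
```

```text
11.2 [0.61929573 0.02033918 0.16617336] 0.23434582125423623 [ 0.1  0.2 -0.6]
tip exp [0.61109924 0.06607419 0.06646817]
scene tip (np.float64(235.42206741162602), np.float64(326.7144333697616)) mark (np.float64(235.83952015112826), np.float64(326.2392376558453)) neck (np.float64(233.69314413777968), np.float64(327.9711866508923))
tip_end []
mark []
top tip (np.float64(171.34055503766194), np.float64(313.92362884237957)) mark (np.float64(173.1176866987333), np.float64(311.03669025362024)) neck (np.float64(165.2144689584759), np.float64(324.7516121919698))
tip_end []
mark [(0.41, 174.7, 313.0)]
```

View pics/p.png

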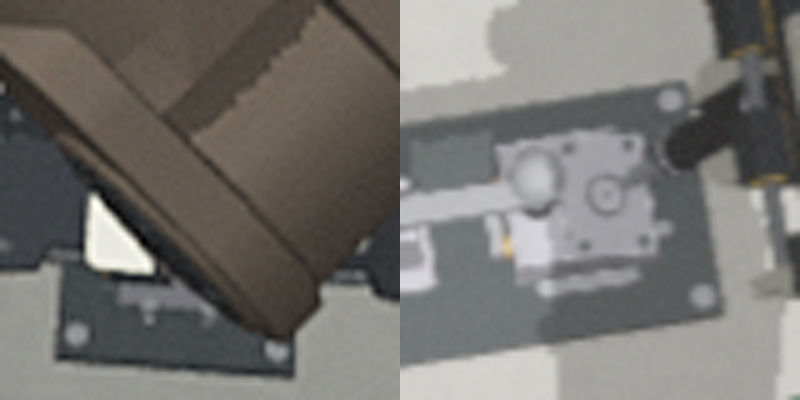

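In the top view the ring is at crop (607,195), matching the fit, and the probe's neck points at it from (685,148). The scene view is blocked by the arm. I'll average force and pose here as a baseline before pressing.

```bash
cat > avg.py <<'E'
from fit import *
F=[];P=[];Z=[]
for _ in range(16):
    get_image("top"); o=observe(); F.append(o["force"]);P.append(o["position"]);Z.append(o["ee_rot"]*np.sign(o["ee_rot"][1])*-1)
F=np.mean(F,0);p=np.mean(P,0);Q=R.from_rotvec(np.mean(Z,0))
t=np.radians(25);n=np.array([0,-np.sin(t),np.cos(t)]);g=.110
nw=R.from_euler('z',FX[2]).apply(n)
print(o["clock"],p,"F",F.round(2),"Fn",F@nw,"h",(p-W(FX,mk))@nw-g,"sd",np.std(P,0))
for h in(0,-.005): print(h,rel(W(FX,np.array(mk)+n*(g+h)),tool(t),o,(p,Q)))
E
python3 avg.py
```

```text
12.2 [0.6187843  0.02091607 0.16542167] F [-0.18 -0.32 -0.85] Fn -0.6515206546940454 h 0.014484330642772825 sd [3.58612176e-05 4.64690528e-05 8.21181793e-05]
0 ([-0.0016, 0.0015, 0.0966], [-0.0, -0.0001, 0.0])
-0.005 ([-0.0016, 0.0015, 0.1299], [-0.0, -0.0001, 0.0])
```

>>> jog_arm(plan=[{"offset": [0, 0, 0.03], "twist": [0, 0, 0], "fingers": -1}, {"offset": [0, 0, 0.06], "twist": [0, 0, 0], "fingers": -1}, {"offset": [0, 0, 0.08], "twist": [0, 0, 0], "fingers": -1}, {"offset": [0, 0, 0.1], "twist": [0, 0, 0], "fingers": -1}, {"offset": [0, 0, 0.115], "twist": [0, 0, 0], "fingers": -1}, {"offset": [0, 0, 0.13], "twist": [0, 0, 0], "fingers": -1}, {"offset": [0, 0, 0.13], "twist": [0, 0, 0], "fingers": -1}, {"offset": [0, 0, 0.13], "twist": [0, 0, 0], "fingers": -1}])

```text
clock: 13.2
position: [0.6173, 0.029, 0.1479]
ee_rot: [-1.78, -2.135, -0.395]
force: [-1.0, -0.1, 0.6]
width: 0.229
gripper_force: 25.0
```

```bash
python3 avg.py
python3 - <<'E'
from fit import *
t=get_image("top"); o=observe(); Rt=R.from_rotvec(o["ee_rot"])
for z in(.105,.055): print(proj("top",o["position"]+Rt.apply([0,0,z])))
print("mark",proj("top",W(FX,mk)))
cv2.imwrite("pics/q.png",cv2.resize(t[145:195,285:345],None,fx=12,fy=12,interpolation=cv2.INTER_CUBIC)[:,:,::-1])
E
```

```text
14.0 [0.617318   0.02901357 0.14776461] F [-0.32 -0.8   0.78] Fn 1.0183645171328894 h -0.0049962069320382135 sd [1.89385012e-05 3.69649215e-05 5.41209361e-05]
0 ([-0.0015, 0.0014, -0.0333], [-0.0, -0.0001, 0.0])
-0.005 ([-0.0016, 0.0014, 0.0], [-0.0, -0.0001, 0.0])
(np.float64(173.2197190524354), np.float64(310.9341567555111))
(np.float64(167.7761008154552), np.float64(320.51942648469344))
mark (np.float64(173.1176866987333), np.float64(311.03669025362024))
```

View pics/q.png

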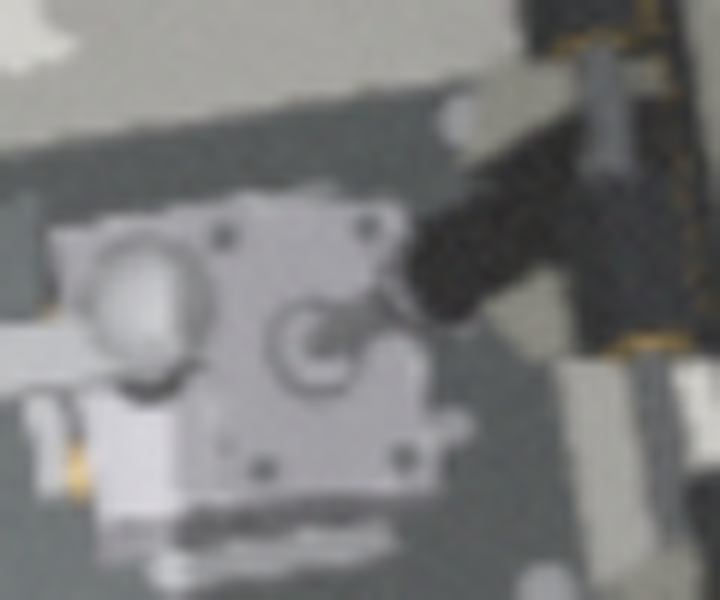

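The tip sits inside the ring: tip at about (315,338), ring centre at (318,350), so roughly 2.5 mm off. The force rose 1.7 N along the normal, which means about 5 mm of spring travel. I'll hand it in.

```bash
python3 -c "
from cell import *
print(sign_off())"
```

```text
the job is handed in; nothing more can be done
None
```

The job is handed in: the clamp is closed on the block, and the probe is held square in the ring, about 2.5 mm off the dot with the spring tip pushed in about 5 mm; `sign_off()` gave no pass/fail result.

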